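# Lay out a picked parts order on the check mat

### The job

Lay out the picked order on the black mat for checking: the blue carton squarely in the middle of the green pad, the red carton squarely in the middle of the yellow pad, the oil filter standing upright midway between the two cartons in line with them, and the bearing lying flat on the middle of the blue carton's top. Put the small brown box straight behind the red carton (towards the mat's white stripe), square to it with its long sides parallel to the red carton's, leaving a gap of about 4 cm. Everything stays upright; leave the tape roll and the white carton where they are.

Things in the scene. Friction and masses are not known exactly. Their poses are not given: they have to be found in the camera images.
- mat: Fixed dark rubber check mat, 190 x 310 mm and 3 mm thick, with a white stripe along its far long edge (the back). Origin on its underside, midway between the two pads; x points to the back (away from the robot), y along the row of pads, to the left. The mat reaches from x = -55 to +135 mm and over y = +-155 mm. It may lie turned by up to 0.15 rad.
- green_pad: Fixed green plate, 70 mm (x) by 90 mm (y), 2 mm thick, lying on the mat and square to it, its top 5 mm above the bench; its origin is the centre of its underside, 95 mm to the left or right (mat y) of the mat's origin, axes parallel to the mat's. Which side it is on changes.
- yellow_pad: Fixed yellow plate, same size as the green one, on the other side of the mat's origin, 190 mm from the green one; origin at the centre of its underside, x to the back, y to the left, parallel to the mat's axes.
- blue_carton: Loose closed blue carton with a white band round its sides and a strip of white tape along its top (along y), 60 mm (x) by 80 mm (y) by 50 mm high; origin at the centre of its underside, z up. 0.15 to 0.31 kg.
- red_carton: Loose closed red carton with a white band round its sides and a strip of white tape along its top (along y), same size and weight as the blue one: 60 mm (x) by 80 mm (y) by 50 mm high; origin at the centre of its underside, z up.
- kraft_box: Small loose brown cardboard box with a pale band and a pale strip of tape along its top (along y), 40 mm (x) by 60 mm (y) by 40 mm high; origin at the centre of its underside, z up. About 0.1 kg.
- oil_filter: Loose oil filter: an upright white round canister, 60 mm in diameter and 85 mm high, with a black band at its foot; origin at the centre of its underside, z up. 0.2 to 0.42 kg.
- bearing: Loose steel ball bearing lying flat: a ring 52 mm outside diameter, 25 mm bore, 18 mm high, its upper face marked by a dark ring; origin at the centre of its underside, z up. About 0.15 kg.
- tape_roll: Bystander: roll of amber packing tape lying flat, 90 mm in diameter, 45 mm high, open in the middle; origin at the centre of its underside. Leave it alone.
- white_carton: Bystander: loose white carton with a grey band, 70 x 90 x 60 mm high; origin at the centre of its underside. Leave it alone.
Not all that is in view belongs to the job. There is more than one size of the kraft_box; the job needs the larger.

How it is judged (in metres and radians):
At the end, for the whole second after the job is handed in: Blue carton within 12 mm of green pad's centre, red of yellow's (0.15 rad); filter within 15 mm of the mat's origin; bearing within 12 mm on blue's top; brown box behind red, centres 75 to 105 mm apart, 15 mm sideways of the pad's line, 0.17 rad; all upright to 0.12 rad, at rest (horizontal distance between blue_carton and green_pad below 0.012 m and z of blue_carton in the frame of green_pad between -0.003 and 0.007 m and angle between the x axis of blue_carton and the x axis of green_pad, either way round below 0.15 rad and horizontal distance between red_carton and yellow_pad below 0.012 m and z of red_carton in the frame of yellow_pad between -0.003 and 0.007 m and angle between the x axis of red_carton and the x axis of yellow_pad, either way round below 0.15 rad and horizontal distance between oil_filter and mat below 0.015 m and z of oil_filter in the frame of mat between -0.002 and 0.008 m and horizontal distance between bearing and blue_carton below 0.012 m and z of bearing in the frame of blue_carton between 0.046 and 0.055 m and horizontal distance between kraft_box and red_carton between 0.075 and 0.105 m and y of kraft_box in the frame of yellow_pad between -0.015 and 0.015 m and x of kraft_box in the frame of yellow_pad above 0.06 m and z of kraft_box in the frame of mat between -0.002 and 0.008 m and angle between the x axis of kraft_box and the x axis of mat, either way round below 0.17 rad and angle between each of blue_carton, red_carton, kraft_box, oil_filter, bearing's own z axis and vertical below 0.12 rad and linear speed of each of blue_carton, red_carton, kraft_box, oil_filter, bearing below 0.02 m/s and angular speed of each of blue_carton, red_carton, kraft_box, oil_filter, bearing below 0.2 rad/s); the robot touches nothing.
It fails at once if the tape roll is moved by more than 20 mm (distance of tape_roll from where it was at the start of the episode above 0.02 m).
It fails at once if the white carton is moved by more than 20 mm (distance of white_carton from where it was at the start of the episode above 0.02 m).
It also fails if it takes over 128 s, if anything falls off the work surface, if the arm or the gripper's body presses on something with over 40 N, if the wrist force passes 120 N, or if a joint passes its speed limit or range.

### The arm

A 6-joint arm with a two-finger parallel gripper is mounted at the origin on the work surface. World frame = base frame: x ahead of the robot, y to its left, z up, the work surface at z = 0. Lengths are in mm, angles in rad, forces in N, time in s.
With the tool pointing down it reaches from about 325 to 1000 mm from the base axis. Payload 5.1 kg.
Tool frame: the origin (TCP) lies on the centre line of the jaws, within the pads' length; the fingertips stand 8 mm ahead of it and the grasp point (between the pads) lies 11 mm behind it; z points along the fingers, y is the direction in which the jaws open and shut (so a half turn about z gives the same grasp; the last joint's range is limited). The gripper opens to 85 mm and grips with 20 to 120 N. Pads are 22 mm wide; open, the fingers measure 114 mm over their backs; the gripper's body (76 mm by 85 mm) begins 54 mm behind the grasp point. The pads swing forward as they close: fully open they stand 13 mm farther back than shut.
Start: joints at [-1.28, 0.124, 1.65, -0, 1.367, -0.083], TCP at [237.319, -605.115, 239.322] pointing down, gripper open.
Joint ranges: [-2.61, 2.61], [-1.02, 2.33], [0.03, 2.71], [-1.35, 4.49], [0.32, 2.68], [-2.91, 2.91]. Speed limits (rad/s): [2.57, 2.57, 3.14, 3.14, 3.14, 3.14].

### API

Orientations are given as a unit quaternion [w, x, y, z].
In Python, from rig import r gives the robot as it stands.
- The arm moves only by the shell command python3 -m inch 'ROWS' [OPENING] [FORCE]. ROWS is JSON, a list of rows, each a list of 6 numbers: the shift along the tool's x, y, z in m, then the turn, a rotation vector about the tool's x, y, z in degrees. In form: [[x, y, z, rx, ry, rz], ...]. A call has 1 to 20 rows; each row shifts and turns the commanded pose from where the row before left it, along the tool's axes as they then stand; what a row does not reach is not made up. A row lasts 1/8 s, in which the tool goes at most 62.5 mm and 10.7 degrees, less where a joint would pass 70% of its speed; a pose out of reach is approached as far as the arm can. A call with a gripper value outside its range is refused whole. OPENING is the opening in per cent of the stroke, from 0 (shut) to 100 (fully open), set as the call begins (- or left out, the last holds). The fingers move at their own pace and stop on an object; FORCE is the grip in N (left out, the last holds). Time passes only in rows, so rows that do not move let the fingers close. It gives the time, the measured TCP pose, the force and the opening at its end, in the units of the state.
- r.get_state(): the state, without advancing time (a new reading comes with each control period).
- r.camera(name): name is "side" or "top" or "wrist"; returns a dict with "pixels" (384x512x3 uint8, red, green, blue), "depth" (384x512 float32, mm along the optical axis (not along the pixel's ray), 0 where there is no reading), "camera_matrix" (3x3 intrinsics, pixels), "xyz" and "attitude" of the camera in the world. Camera axes: x right, y up, looking along -z (the intrinsics and any distortion apply to the point x, -y, -z); pixel columns grow to the right and rows downward; lengths in mm; the calibration is good to about 2 mm. A picture is of the moment at which its call begins.
- r.finish_job(): hands the job in, once; it reports no verdict.
The state is a dict: "time": time; "joints": joint angles; "joint_vel": joint speeds; "tau": joint torques, N m; "tcp_pos": TCP position; "tcp_rot": TCP orientation; "wrist_force": force on the tool from outside, world axes, zero at the start; "wrist_torque": the same for the moment, N m; "gripper_width": opening from 0.0 (shut) to 1.0 (fully open).
Only numpy, scipy, OpenCV 4.12 (cv2) and the standard library are available. Lean on these libraries where they do the work, as an engineer would, in place of code of your own. Each camera call takes 0.05 s, during which the arm holds its last target.

## Working session

There is one attempt and no reset: what is moved stays moved. The work goes in short steps, Python scripts to look and compute and a shell command to move; the robot and the scene stay as the last step left them, time stands still between calls to the robot, and variables do not carry over. Pictures are saved under pics/ and viewed, and the job is handed in when it is done.

```bash
ls; mkdir -p pics
python3 - <<'E'
from rig import r
import cv2,numpy as np,pickle
s=r.get_state(); print({k:np.round(v,3).tolist() for k,v in s.items()})
for n in ["top","side","wrist"]:
    c=r.camera(n); print(n,c["camera_matrix"].tolist(),np.round(c["xyz"],1),np.round(c["attitude"],4),[k for k in c])
    pickle.dump(c,open(f"{n}0.pkl","wb"))
    cv2.imwrite(f"pics/{n}0.png",c["pixels"][:,:,::-1])
E
```

```text
pics
{'time': 0.0, 'joints': [-1.28, 0.125, 1.652, -0.0, 1.367, -0.083], 'joint_vel': [-0.001, -0.001, -0.0, 0.0, 0.0, -0.001], 'tau': [-0.001, -42.362, -36.545, -0.0, 0.007, -0.0], 'tcp_pos': [237.162, -604.567, 238.057], 'tcp_rot': [-0.001, 0.983, 0.186, -0.0], 'wrist_force': [-0.476, 0.097, -0.17], 'wrist_torque': [-0.045, 0.003, 0.039], 'gripper_width': 1.005}
top [[495.267342055304, 0.0, 254.9148600589741], [0.0, 495.267342055304, 198.77292559433664], [0.0, 0.0, 1.0]] [1.3880e+02 1.5000e+00 1.5955e+03] [-0.6945 -0.0724  0.0775  0.7116] ['pixels', 'depth', 'camera_matrix', 'xyz', 'attitude']
side [[448.17410688856876, 0.0, 253.27437188741013], [0.0, 448.17410688856876, 194.3400999540094], [0.0, 0.0, 1.0]] [223.4 819.9 969. ] [-0.1539 -0.0562  0.3712  0.914 ] ['pixels', 'depth', 'camera_matrix', 'xyz', 'attitude']
wrist [[298.6182698589722, 0.0, 251.53778054652315], [0.0, 298.6182698589722, 190.07030607033894], [0.0, 0.0, 1.0]] [ 306.5 -578.7  373.6] [ 0.8173 -0.1212  0.0833 -0.5572] ['pixels', 'depth', 'camera_matrix', 'xyz', 'attitude']
```

View pics/top0.png

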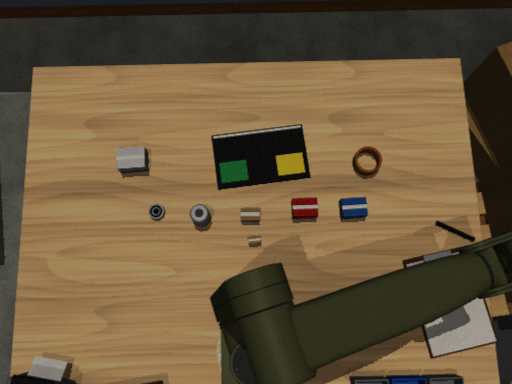

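View pics/side0.png

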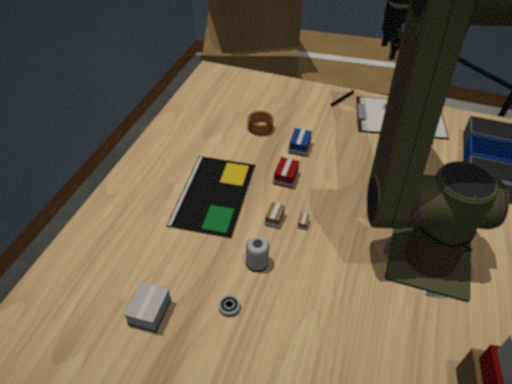

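View pics/wrist0.png

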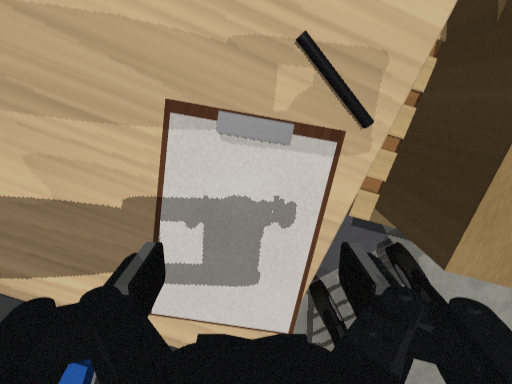

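The top view shows the mat with green pad at (233,171), yellow at (291,164); red carton (305,208), blue (353,208), larger brown box (250,215), filter (201,215), bearing (157,212), tape roll (367,160) and white carton (132,160). The smaller brown box, at (254,240), is a decoy.

```bash
cat > h.py <<'E'
from rig import r
import cv2,numpy as np,pickle
from scipy.spatial.transform import Rotation as R
def rot(q): return R.from_quat([q[1],q[2],q[3],q[0]])
def ray(c,uv):
    K=c["camera_matrix"]; uv=np.atleast_2d(uv).astype(float)
    d=np.c_[(uv[:,0]-K[0,2])/K[0,0],-(uv[:,1]-K[1,2])/K[1,1],-np.ones(len(uv))]
    return rot(c["attitude"]).apply(d)
def plane(c,uv,z):
    d=ray(c,uv); o=np.array(c["xyz"]); return o+d*((z-o[2])/d[:,2])[:,None]
def cloud(c):
    h,w=c["depth"].shape; v,u=np.mgrid[0:h,0:w]
    uv=np.c_[u.ravel(),v.ravel()]; 
    return (np.array(c["xyz"])+ray(c,uv)*c["depth"].reshape(-1,1)).reshape(h,w,3)
def snap(n,f=None):
    c=r.camera(n)
    if f: cv2.imwrite(f"pics/{f}.png",c["pixels"][:,:,::-1])
    return c
def rect(P):
    "min-area rectangle of xy points: centre, (short,long), yaw of the long axis deg in (-90,90]"
    (cx,cy),(w,h),a=cv2.minAreaRect(np.float32(P[:,:2]))
    if w>h: L=a; s=(h,w)
    else: L=a+90; s=(w,h)
    L=(L+90)%180-90
    return np.round([cx,cy,*s,L],1)
def biggest(m):
    n,l,st,ce=cv2.connectedComponentsWithStats(m.astype(np.uint8)); i=1+np.argmax(st[1:,4]); return l==i
E
python3 - <<'E'
from h import *
for n in ["top","side"]:
    c=pickle.load(open(n+"0.pkl","rb")); X=cloud(c); hsv=cv2.cvtColor(c["pixels"],cv2.COLOR_RGB2HSV)
    H,S,V=[hsv[:,:,i].astype(int) for i in range(3)]
    roi=(X[:,:,0]>300)&(X[:,:,0]<900)&(abs(X[:,:,1])<500)
    print(n,"bench z",np.median(X[roi][:,2]))
    for nm,m,z in [("green",(H>50)&(H<75)&(S>150)&(V>50),5),("yellow",(H>24)&(H<33)&(S>200),5),("red",((H<5)|(H>175))&(S>180)&(V>60),50),("blue",(H>100)&(H<125)&(S>150),50)]:
        m=biggest(m&roi&(X[:,:,2]<120)); 
        P=X[m]; 
        v,u=np.nonzero(m)
        print(nm,m.sum(),np.median(P,0).round(1),rect(plane(c,np.c_[u,v],z)), rect(P[P[:,2]>z-8]))
    # all raised blobs
    m=roi&(X[:,:,2]>10)&(X[:,:,2]<120)
    nn,l,st,ce=cv2.connectedComponentsWithStats(m.astype(np.uint8))
    for i in range(1,nn):
        if st[i,4]>15:
            P=X[l==i]; zt=np.percentile(P[:,2],95); print(ce[i].round(),st[i,4],"ztop",zt.round(1),rect(P[P[:,2]>zt-8]))
E
```

```text
top bench z 1.0934352615947773
green 551 [578.4  55.8   5.2] [578.   54.8  71.   91.1 -83.4] [579.2  54.8  71.5  91.2 -82.6]
yellow 514 [ 598.5 -132.     5.5] [ 599.6 -134.4   71.3   91.9  -83.5] [ 599.3 -134.7   70.8   93.3  -84. ]
red 155 [ 460.5 -172.5   50.4] [ 461.  -170.3   19.6   77.    88.6] [ 460.  -170.2   21.    78.   -87.6]
blue 192 [ 418.7 -326.9   49. ] [ 418.4 -325.7   29.    79.5   86.3] [ 420.5 -327.1   21.9   79.2  -87.2]
[131. 159.] 760 ztop 65.6 [616.9 386.1  71.2  89.6 -85.5]
[367. 160.] 377 ztop 49.8 [ 597.6 -383.    87.5   88.8  -46.8]
[304. 207.] 533 ztop 56.2 [ 443.2 -170.2   60.8   79.6  -88.9]
[353. 207.] 557 ztop 56.2 [ 439.5 -327.4   60.4   80.2  -87.7]
[156. 211.] 200 ztop 25.1 [446.5 309.4  48.8  48.9  79.8]
[200. 215.] 349 ztop 89.4 [425.3 163.6  50.   50.7 -72.1]
[249. 214.] 253 ztop 45.5 [425.3   6.1  39.   57.5  88.8]
[254. 240.] 114 ztop 34.8 [345.6  -6.3  26.5  35.   88.5]
side bench z 1.368610850488949
green 606 [579.4  57.2   5.8] [579.7  54.7  73.4  95.5 -84.9] [580.3  54.   73.5 100.5 -84.4]
yellow 1 [ 593.1 -185.6    3.2] [ 592.5 -183.7    0.     0.   -90. ] [ 593.1 -185.6    0.     0.   -90. ]
red 115 [ 423.1 -161.8   50.9] [ 422.9 -166.    20.4   79.2  -89.2] [ 422.7 -166.5   20.6   75.2   88.4]
blue 186 [ 429.3 -302.6   49.9] [ 437.6 -309.9   53.7   97.3  -87. ] [ 438.1 -322.4   53.8   80.6  -87.2]
[260. 122.] 485 ztop 47.4 [ 596.2 -382.8   86.5   90.6  -70.7]
[300. 141.] 483 ztop 53.8 [ 440.  -327.    59.6   86.9  -87.5]
[286. 172.] 582 ztop 53.7 [ 443.3 -170.3   59.9   89.1  -89.8]
[275. 214.] 367 ztop 43.5 [426.5   5.4  40.6  63.7  88.4]
[303. 220.] 142 ztop 30.2 [345.2  -4.8  26.1  43.7 -85.7]
[257. 253.] 705 ztop 86.9 [425.9 165.9  50.5  54.8  15.5]
[148. 307.] 1607 ztop 63.2 [617.5 386.6  71.6  92.4 -85.6]
[229. 305.] 359 ztop 22.6 [447.2 310.1  49.8  50.3  68.8]
```

Top and side views agree to about 2 mm, and the sizes match the spec. Mat yaw is about 6.3° with its origin at about (589, -40). Next is a small planner that turns targets into tool-axis shifts.

```bash
cat > plan.py <<'E'
# python3 plan.py x y z yaw(jaw dir) -> turn first, then shifts in the tool axes after the turn
import sys; from h import *
s=r.get_state(); x,y,z,yaw=map(float,sys.argv[1:5])
T=rot(s["tcp_rot"]); a=np.radians(yaw)
Rt=R.from_matrix(np.c_[[-np.sin(a),np.cos(a),0],[np.cos(a),np.sin(a),0],[0,0,-1]])
p=np.array(s["tcp_pos"]); d=np.array([x,y,z])-p
print("t",round(s["time"],2),"tcp",p.round(1),"F",np.round(s["wrist_force"],1),"open mm",round(85*s["gripper_width"],1),"jaw yaw",np.degrees(np.arctan2(*T.as_matrix()[[1,0],1])).round(1))
print("turn deg",np.degrees((T.inv()*Rt).as_rotvec()).round(1),"then shift m",(Rt.inv().apply(d)/1000).round(4))
E
python3 plan.py 439.8 -327.2 150 2.5
```

```text
t 0.15 tcp [ 237.2 -604.7  238.3] F [ 0.1 -0.8 -0.3] open mm 85.1 jaw yaw -68.6
turn deg [ -0.1  -0.1 -71.1] then shift m [0.2684 0.2145 0.0883]
```

```bash
python3 -m inch '[[0,0,0,0,0,-10.15],[0,0,0,0,0,-10.15],[0,0,0,0,0,-10.15],[0,0,0,0,0,-10.15],[0,0,0,0,0,-10.15],[0,0,0,0,0,-10.15],[0,0,0,0,0,-10.15],[0.038,0.031,0.01,0,0,0],[0.038,0.031,0.01,0,0,0],[0.038,0.031,0.01,0,0,0],[0.038,0.031,0.01,0,0,0],[0.038,0.031,0.01,0,0,0],[0.038,0.031,0.01,0,0,0],[0.038,0.031,0.01,0,0,0],[0,0,0,0,0,0],[0,0,0,0,0,0]]' 100 40; python3 plan.py 439.8 -327.2 19 2.5
python3 - <<'E'
from h import *
pickle.dump(snap("wrist","w1"),open("w1.pkl","wb"))
E
```

```text
time: 2.15
tcp_pos: [442.5, -330.2, 169.3]
tcp_rot: [-0.0, 0.692, 0.722, -0.0]
wrist_force: [0.0, 0.3, 0.6]
gripper_width: 1.003
t 2.15 tcp [ 442.5 -330.2  169.3] F [0.  0.3 0.6] open mm 85.2 jaw yaw 2.5
turn deg [-0.  0. -0.] then shift m [ 0.0031 -0.0026  0.1503]
```

View pics/w1.png

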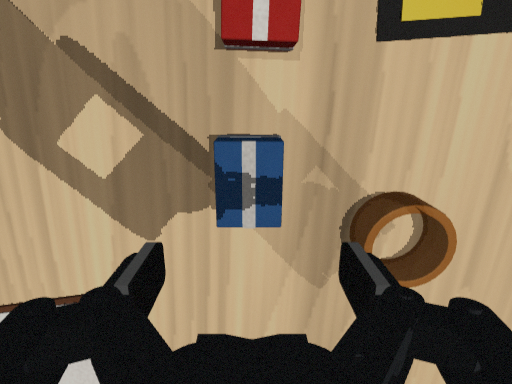

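The wrist view shows the blue carton at about (249,183), square and between the jaws; the tape roll at (402,240) is clear of the fingers. I'll check its position from this view.

```bash
cat > top.py <<'E'
# rect of the raised blob nearest to x,y : python3 top.py cam x y ztop [name]
import sys; from h import *
n,x,y,zt=sys.argv[1],*map(float,sys.argv[2:5]); c=snap(n,sys.argv[5] if len(sys.argv)>5 else None); X=cloud(c)
m=(abs(X[:,:,2]-zt)<7)&(np.hypot(X[:,:,0]-x,X[:,:,1]-y)<70)
k=biggest(m); v,u=np.nonzero(k); print("n",k.sum(),"z",np.median(X[k][:,2]).round(1),"plane",rect(plane(c,np.c_[u,v],zt)),"depth",rect(X[k]))
E
python3 top.py wrist 440 -327 50
```

```text
n 5871 z 51.1 plane [ 439.9 -330.7   59.9   81.2  -87.6] depth [ 440.  -331.1   60.2   80.3  -87.5]
```

Wrist gives (440,-331), the top camera -327: within calibration. I'll split the difference, go down and grip.

```bash
python3 -m inch '[[0.001,-0.0026,0.03,0,0,0],[0,0,0.04,0,0,0],[0,0,0.04,0,0,0],[0,0,0.027,0,0,0],[0,0,0.012,0,0,0],[0,0,0,0,0,0]]'
python3 -m inch '[[0,0,0,0,0,0],[0,0,0,0,0,0],[0,0,0,0,0,0],[0,0,0,0,0,0],[0,0,0,0,0,0],[0,0,0,0,0,0]]' 0 50
python3 -m inch '[[0,0,-0.01,0,0,0],[0,0,-0.025,0,0,0],[0,0,-0.04,0,0,0],[0,0,-0.04,0,0,0],[0,0,-0.03,0,0,0],[0,0,-0.01,0,0,0],[0,0,0,0,0,0]]'; python3 plan.py 578.5 54.8 170 6.3;  python3 top.py wrist 440 -329 182 w2
```

```text
time: 3.0
tcp_pos: [439.5, -329.7, 20.1]
tcp_rot: [-0.0, 0.692, 0.722, -0.0]
wrist_force: [0.1, -0.2, 0.1]
gripper_width: 0.998
time: 3.75
tcp_pos: [441.1, -330.3, 22.2]
tcp_rot: [0.002, 0.692, 0.722, -0.0]
wrist_force: [-0.0, -1.3, 6.5]
gripper_width: 0.695
time: 4.62
tcp_pos: [439.9, -328.9, 175.1]
tcp_rot: [-0.0, 0.692, 0.722, 0.0]
wrist_force: [0.3, -0.1, -3.7]
gripper_width: 0.696
t 4.62 tcp [ 439.9 -328.9  175.1] F [ 0.3 -0.1 -3.7] open mm 59.1 jaw yaw 2.5
turn deg [-0.  -0.  -3.8] then shift m [0.3661 0.1799 0.0051]
n 1102 z 182.3 plane [ 438.3 -289.7    4.6   61.2    2.5] depth [ 438.4 -289.5    1.3   60.3    2.6]
```

View pics/w2.png

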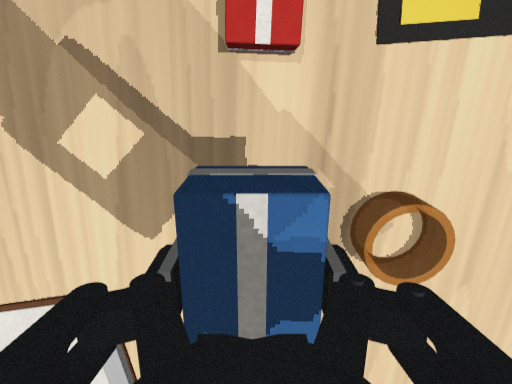

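Blue carton is held square in the jaws (250,260), its near face at y≈-289.6, as expected. Carry it to the green pad.

```bash
python3 -m inch '[[0.015,0.008,0,0,0,-3.8],[0.035,0.017,0,0,0,0],[0.045,0.022,0,0,0,0],[0.045,0.022,0,0,0,0],[0.045,0.022,0,0,0,0],[0.045,0.022,0,0,0,0],[0.045,0.022,0,0,0,0],[0.045,0.022,0,0,0,0],[0.03,0.015,0,0,0,0],[0.015,0.008,0,0,0,0],[0,0,0,0,0,0],[0,0,0,0,0,0]]'; python3 plan.py 578.5 55 28 6.3;  python3 - <<'E'
from h import *
c=snap("wrist","w3"); hsv=cv2.cvtColor(c["pixels"],cv2.COLOR_RGB2HSV); X=cloud(c)
H,S,V=[hsv[:,:,i].astype(int) for i in range(3)]
m=(H>50)&(H<75)&(S>150)&(V>30)
print(m.sum())
c=snap("side","s3")
E
```

```text
time: 6.18
tcp_pos: [579.7, 52.0, 174.8]
tcp_rot: [-0.0, 0.668, 0.745, -0.001]
wrist_force: [-0.6, -0.2, -2.4]
gripper_width: 0.693
t 6.17 tcp [579.7  52.  174.8] F [-0.6 -0.2 -2.4] open mm 58.9 jaw yaw 6.2
turn deg [-0.1  0.  -0.1] then shift m [ 0.0031 -0.0008  0.1468]
617
```

View pics/w3.png

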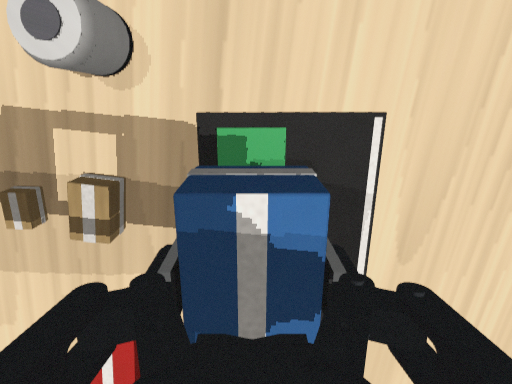

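The green pad's visible end spans u = 217–286, centred under the carton (u≈252) and parallel to it. Lowering.

```bash
python3 -m inch '[[0.003,-0.001,0.02,0,0,0],[0,0,0.04,0,0,0],[0,0,0.04,0,0,0],[0,0,0.03,0,0,0],[0,0,0.01,0,0,0],[0,0,0.005,0,0,0],[0,0,0,0,0,0],[0,0,0,0,0,0]]'; python3 plan.py 578.5 55 28 6.3
```

```text
time: 7.28
tcp_pos: [580.0, 55.8, 31.8]
tcp_rot: [0.001, 0.667, 0.745, 0.001]
wrist_force: [0.3, 0.4, -2.8]
gripper_width: 0.691
t 7.28 tcp [580.   55.8  31.8] F [ 0.3  0.4 -2.8] open mm 58.7 jaw yaw 6.3
turn deg [ 0.2  0.  -0. ] then shift m [-0.0006 -0.0015  0.0038]
```

```bash
python3 -m inch '[[-0.001,-0.001,0.003,0,0,0],[0,0,0.002,0,0,0],[0,0,0,0,0,0]]'; python3 -m inch '[[0,0,0,0,0,0],[0,0,0,0,0,0],[0,0,0,0,0,0],[0,0,0,0,0,0]]' 100
python3 -m inch '[[0,0,-0.02,0,0,0],[0,0,-0.04,0,0,0],[0,0,-0.05,0,0,0],[0,0,-0.04,0,0,0],[0,0,0,0,0,0]]'; python3 plan.py 443 -170.3 150 0.8; python3 top.py wrist 579 55 55 w4;python3 top.py side 579 55 55 s4
```

```text
time: 7.65
tcp_pos: [578.6, 54.6, 27.3]
tcp_rot: [0.0, 0.667, 0.745, 0.0]
wrist_force: [-4.9, -0.1, 7.0]
gripper_width: 0.698
time: 8.15
tcp_pos: [577.9, 54.6, 25.2]
tcp_rot: [-0.0, 0.667, 0.745, -0.0]
wrist_force: [0.1, -0.5, -0.2]
gripper_width: 1.0
time: 8.78
tcp_pos: [581.0, 54.7, 182.0]
tcp_rot: [0.004, 0.667, 0.745, 0.004]
wrist_force: [-0.2, -0.0, -0.8]
gripper_width: 0.999
t 8.78 tcp [581.   54.7 182. ] F [-0.2 -0.  -0.8] open mm 84.9 jaw yaw 6.3
turn deg [0.6 0.  5.5] then shift m [-0.223  -0.1411  0.032 ]
n 5580 z 56.1 plane [578.8  53.9  59.9  80.5 -83.8] depth [578.8  53.9  60.1  80.  -83.8]
n 517 z 55.7 plane [577.5  59.2  61.4  88.  -83.6] depth [578.6  56.9  60.6  83.9 -84. ]
```

View pics/w4.png

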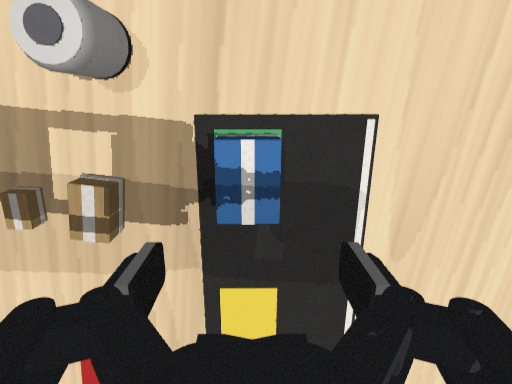

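Blue (248,182) sits on the green pad at (578.8, 54), yaw 6.2°; the rim of green showing at the left end suits the perspective. Now the red carton.

```bash
python3 -m inch '[[0,0,0,0,0,5.5],[-0.03,-0.019,0.003,0,0,0],[-0.045,-0.029,0.004,0,0,0],[-0.045,-0.029,0.004,0,0,0],[-0.045,-0.029,0.004,0,0,0],[-0.038,-0.024,0.004,0,0,0],[-0.02,-0.011,0,0,0,0],[0,0,0,0,0,0],[0,0,0,0,0,0]]'; python3 plan.py 443 -170.3 20 0.8; python3 top.py wrist 443 -170 50 w5
```

```text
time: 10.0
tcp_pos: [439.6, -169.6, 155.3]
tcp_rot: [-0.001, 0.702, 0.712, -0.0]
wrist_force: [1.1, -0.5, -0.4]
gripper_width: 1.001
t 10.0 tcp [ 439.6 -169.6  155.3] F [ 1.1 -0.5 -0.4] open mm 85.1 jaw yaw 0.8
turn deg [-0.1 -0.1 -0. ] then shift m [-0.0008  0.0034  0.1353]
n 6428 z 51.1 plane [ 443.2 -173.3   59.9   81.5  -89.6] depth [ 443.2 -173.8   60.1   80.6  -89.7]
```

```bash
python3 -m inch '[[-0.002,0.0034,0.02,0,0,0.3],[0,0,0.04,0,0,0],[0,0,0.04,0,0,0],[0,0,0.023,0,0,0],[0,0,0.012,0,0,0],[0,0,0,0,0,0]]'
python3 -m inch '[[0,0,0,0,0,0],[0,0,0,0,0,0],[0,0,0,0,0,0],[0,0,0,0,0,0],[0,0,0,0,0,0],[0,0,0,0,0,0]]' 0 50
python3 -m inch '[[0,0,-0.01,0,0,0],[0,0,-0.025,0,0,0],[0,0,-0.04,0,0,0],[0,0,-0.04,0,0,0],[0,0,-0.03,0,0,0],[0,0,-0.01,0,0,0],[0,0,0,0,0,0]]'; python3 plan.py 599.4 -134.5 170 6.3;  python3 top.py wrist 440 -171 182 w6
```

```text
time: 10.8
tcp_pos: [443.3, -171.5, 20.8]
tcp_rot: [-0.001, 0.704, 0.71, -0.0]
wrist_force: [-0.8, -0.6, 0.1]
gripper_width: 0.999
time: 11.55
tcp_pos: [444.6, -172.8, 22.9]
tcp_rot: [0.001, 0.704, 0.71, 0.0]
wrist_force: [-0.4, 0.3, 6.4]
gripper_width: 0.695
time: 12.42
tcp_pos: [443.2, -172.1, 176.2]
tcp_rot: [0.0, 0.704, 0.71, 0.0]
wrist_force: [0.2, 0.1, -1.2]
gripper_width: 0.694
t 12.43 tcp [ 443.2 -172.1  176.2] F [ 0.2  0.1 -1.2] open mm 59.0 jaw yaw 0.5
turn deg [ 0.   0.  -5.8] then shift m [0.0202 0.1594 0.0062]
n 1077 z 182.2 plane [ 443.8 -133.     4.6   61.3    0. ] depth [ 442.8 -133.     1.3   60.2    0.6]
```

```bash
python3 -m inch '[[0,0.01,0,0,0,-5.8],[0.005,0.03,0,0,0,0],[0.005,0.035,0,0,0,0],[0.005,0.035,0,0,0,0],[0.005,0.03,0,0,0,0],[0.001,0.019,0,0,0,0],[0,0,0,0,0,0],[0,0,0,0,0,0]]'; python3 plan.py 599.4 -134 28 6.3;  python3 - <<'E'
from h import *
snap("wrist","w7")
E
```

```text
time: 13.48
tcp_pos: [597.9, -134.8, 174.5]
tcp_rot: [-0.001, 0.667, 0.745, -0.001]
wrist_force: [-0.8, 0.3, -0.5]
gripper_width: 0.694
t 13.47 tcp [ 597.9 -134.8  174.5] F [-0.8  0.3 -0.5] open mm 59.0 jaw yaw 6.3
turn deg [-0.2 -0.1 -0. ] then shift m [0.0006 0.0016 0.1465]
```

View pics/w7.png

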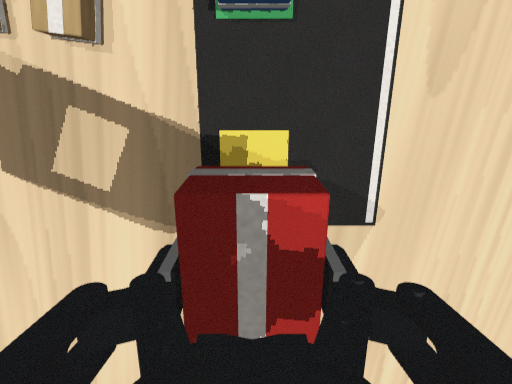

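The red carton is held square, the yellow pad's end at u = 219–289 (centre 254) lying under its middle (252), parallel. Lower and release.

```bash
python3 -m inch '[[0.001,0.002,0.02,0,0,0],[0,0,0.04,0,0,0],[0,0,0.04,0,0,0],[0,0,0.03,0,0,0],[0,0,0.01,0,0,0],[0,0,0.004,0,0,0],[0,0,0.003,0,0,0],[0,0,0,0,0,0]]'; python3 plan.py 599.4 -134 28 6.3
```

```text
time: 14.52
tcp_pos: [601.8, -134.0, 30.4]
tcp_rot: [0.001, 0.667, 0.745, 0.0]
wrist_force: [0.7, 0.6, -1.6]
gripper_width: 0.691
t 14.53 tcp [ 601.8 -134.    30.4] F [ 0.7  0.6 -1.6] open mm 58.7 jaw yaw 6.3
turn deg [ 0.1  0.  -0. ] then shift m [ 0.0002 -0.0024  0.0024]
```

```bash
python3 -m inch '[[0,-0.002,0.002,0,0,0],[0,0,0.001,0,0,0],[0,0,0,0,0,0],[0,0,0,0,0,0]]'; python3 -m inch '[[0,0,0,0,0,0],[0,0,0,0,0,0],[0,0,0,0,0,0],[0,0,0,0,0,0]]' 100
python3 -m inch '[[0,0,-0.02,0,0,0],[0,0,-0.04,0,0,0],[0,0,-0.05,0,0,0],[0,0,-0.04,0,0,0],[0,0,0,0,0,0],[0,0,0,0,0,0]]'; python3 plan.py 426 6 150 -1.4; python3 top.py wrist 600 -134 55 w8
```

```text
time: 15.02
tcp_pos: [599.6, -134.2, 27.9]
tcp_rot: [0.0, 0.667, 0.745, 0.0]
wrist_force: [-3.2, -0.2, 6.0]
gripper_width: 0.695
time: 15.52
tcp_pos: [599.0, -134.0, 26.2]
tcp_rot: [-0.0, 0.667, 0.745, -0.0]
wrist_force: [-0.2, 1.2, 0.0]
gripper_width: 1.004
time: 16.27
tcp_pos: [599.0, -133.9, 177.0]
tcp_rot: [0.0, 0.667, 0.745, 0.0]
wrist_force: [-0.9, -0.5, -0.6]
gripper_width: 0.997
t 16.27 tcp [ 599.  -133.9  177. ] F [-0.9 -0.5 -0.6] open mm 84.7 jaw yaw 6.3
turn deg [0.  0.  7.7] then shift m [ 0.1356 -0.1763  0.027 ]
n 5738 z 56.1 plane [ 599.8 -134.8   59.9   81.1  -83.7] depth [ 599.8 -135.1   59.9   79.9  -83.7]
```

Red is at (599.8, -135), yaw 6.3°: good. Now the larger brown box, approaching with the jaws at 80%.

```bash
python3 -m inch '[[0,0,0,0,0,7.7],[0.015,-0.02,0.003,0,0,0],[0.028,-0.036,0.006,0,0,0],[0.034,-0.045,0.006,0,0,0],[0.034,-0.045,0.006,0,0,0],[0.024,-0.03,0.006,0,0,0],[0,0,0,0,0,0],[0,0,0,0,0,0]]' 80; python3 plan.py 426 6 18 -1.4; python3 top.py wrist 426 6 40 w9
```

```text
time: 17.32
tcp_pos: [426.5, 5.3, 148.8]
tcp_rot: [-0.0, 0.716, 0.698, -0.0]
wrist_force: [-0.0, -1.1, -0.2]
gripper_width: 0.805
t 17.32 tcp [426.5   5.3 148.8] F [-0.  -1.1 -0.2] open mm 68.5 jaw yaw -1.4
turn deg [-0.  0. -0.] then shift m [ 0.0007 -0.0005  0.1308]
n 3168 z 41.1 plane [426.2   2.2  39.8  61.4  89.4] depth [426.1   1.9  39.8  60.3  89.7]
```

View pics/w9.png

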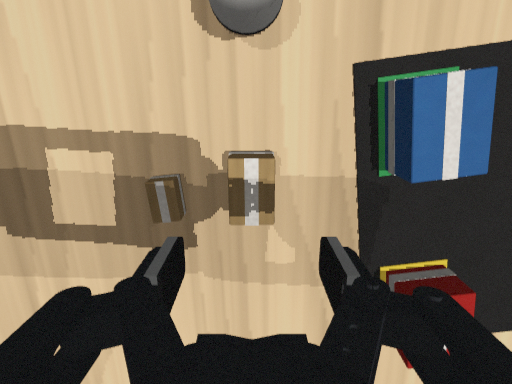

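The larger brown box is at (251,188), the decoy at (166,198) outside the left finger's path. Down and grip.

```bash
python3 -m inch '[[-0.002,-0.0005,0.02,0,0,-0.8],[0,0,0.04,0,0,0],[0,0,0.04,0,0,0],[0,0,0.02,0,0,0],[0,0,0.011,0,0,0],[0,0,0,0,0,0]]'
python3 -m inch '[[0,0,0,0,0,0],[0,0,0,0,0,0],[0,0,0,0,0,0],[0,0,0,0,0,0],[0,0,0,0,0,0],[0,0,0,0,0,0]]' 0 40
python3 -m inch '[[0,0,-0.01,0,0,0],[0,0,-0.025,0,0,0],[0,0,-0.04,0,0,0],[0,0,-0.04,0,0,0],[0,0,-0.03,0,0,0],[0,0,-0.01,0,0,0],[0,0,0,0,0,0]]'; python3 plan.py 688.9 -124.6 170 6.3;  python3 top.py wrist 426 4 172 w10
```

```text
time: 18.12
tcp_pos: [426.1, 3.0, 17.9]
tcp_rot: [-0.001, 0.711, 0.703, -0.0]
wrist_force: [-0.1, -0.5, 0.3]
gripper_width: 0.805
time: 18.88
tcp_pos: [427.2, 3.3, 19.7]
tcp_rot: [0.001, 0.711, 0.703, 0.001]
wrist_force: [-0.1, -1.2, 5.3]
gripper_width: 0.458
time: 19.75
tcp_pos: [425.8, 3.5, 173.2]
tcp_rot: [0.0, 0.711, 0.703, 0.0]
wrist_force: [0.2, 0.2, -1.2]
gripper_width: 0.46
t 19.75 tcp [425.8   3.5 173.2] F [ 0.2  0.2 -1.2] open mm 39.1 jaw yaw -0.6
turn deg [ 0.   0.  -6.9] then shift m [-0.1562  0.2475  0.0032]
n 800 z 171.9 plane [426.3  32.    5.1  41.1  -0.6] depth [ 4.263e+02  3.190e+01  2.300e+00  4.050e+01 -3.000e-01]
```

View pics/w10.png

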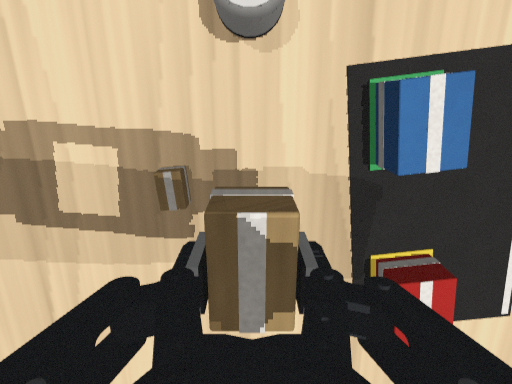

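Brown box held square at (252,265). Carry it behind the red carton.

```bash
python3 -m inch '[[-0.01,0.016,0,0,0,-6.9],[-0.02,0.03,0,0,0,0],[-0.028,0.045,0,0,0,0],[-0.028,0.045,0,0,0,0],[-0.028,0.045,0,0,0,0],[-0.022,0.035,0,0,0,0],[-0.02,0.031,0,0,0,0],[0,0,0,0,0,0],[0,0,0,0,0,0],[0,0,0,0,0,0]]'; python3 plan.py 688.9 -123.6 23 6.3;  python3 - <<'E'
from h import *
snap("wrist","w11")
E
```

```text
time: 21.05
tcp_pos: [686.3, -126.0, 172.5]
tcp_rot: [-0.001, 0.667, 0.745, -0.0]
wrist_force: [-0.5, 0.9, 0.1]
gripper_width: 0.46
t 21.05 tcp [ 686.3 -126.   172.5] F [-0.5  0.9  0.1] open mm 39.1 jaw yaw 6.3
turn deg [-0.1 -0.  -0. ] then shift m [0.0021 0.0029 0.1495]
```

View pics/w11.png

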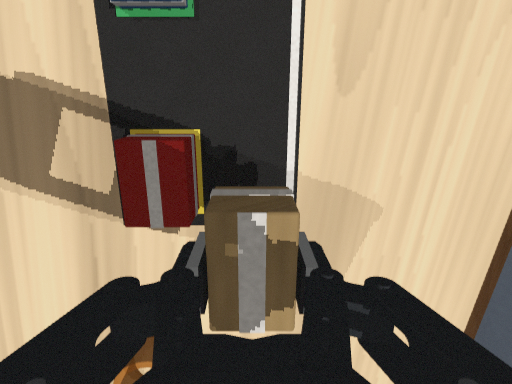

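The box hangs behind the red carton (158,182), with room for the left finger. Lowering.

```bash
python3 -m inch '[[0.002,0.002,0.02,0,0,0],[0,0,0.04,0,0,0],[0,0,0.04,0,0,0],[0,0,0.03,0,0,0],[0,0,0.01,0,0,0],[0,0,0.004,0,0,0],[0,0,0.004,0,0,0],[0,0,0,0,0,0],[0,0,0,0,0,0]]'; python3 plan.py 688.9 -123.6 23 6.3
```

```text
time: 22.22
tcp_pos: [689.8, -124.6, 26.4]
tcp_rot: [0.001, 0.667, 0.745, 0.0]
wrist_force: [0.1, 0.2, -1.2]
gripper_width: 0.458
t 22.23 tcp [ 689.8 -124.6   26.4] F [ 0.1  0.2 -1.2] open mm 38.9 jaw yaw 6.3
turn deg [ 0.1  0.  -0. ] then shift m [ 0.0011 -0.0008  0.0034]
```

```bash
python3 -m inch '[[0.001,0,0.002,0,0,0],[0,0,0.0015,0,0,0],[0,0,0,0,0,0],[0,0,0,0,0,0]]'; python3 -m inch '[[0,0,0,0,0,0],[0,0,0,0,0,0],[0,0,0,0,0,0],[0,0,0,0,0,0]]' 65
python3 -m inch '[[0,0,-0.02,0,0,0],[0,0,-0.04,0,0,0],[0,0,-0.05,0,0,0],[0,0,-0.05,0,0,0],[0,0,0,0,0,0],[0,0,0,0,0,0]]'; python3 plan.py 425.6 164.8 200 0; python3 top.py wrist 689 -124 43 w12;  python3 top.py wrist 600 -134 55
```

```text
time: 22.72
tcp_pos: [689.3, -123.4, 22.7]
tcp_rot: [0.0, 0.667, 0.745, 0.0]
wrist_force: [-3.1, 1.4, 5.4]
gripper_width: 0.46
time: 23.22
tcp_pos: [688.9, -123.5, 21.6]
tcp_rot: [-0.0, 0.667, 0.745, -0.0]
wrist_force: [-0.8, -0.5, 0.4]
gripper_width: 0.652
time: 23.98
tcp_pos: [689.1, -123.5, 182.9]
tcp_rot: [0.001, 0.667, 0.745, 0.0]
wrist_force: [0.4, 0.0, -0.6]
gripper_width: 0.648
t 23.98 tcp [ 689.1 -123.5  182.9] F [ 0.4  0.  -0.6] open mm 55.1 jaw yaw 6.3
turn deg [0.1 0.  6.3] then shift m [ 0.2883 -0.2635 -0.0171]
n 2578 z 44.1 plane [ 689.6 -124.6   39.9   60.2  -83.7] depth [ 689.7 -125.    40.    60.5  -83.7]
n 5711 z 56.0 plane [ 600.7 -135.    61.6   80.5  -83.7] depth [ 600.1 -135.1   60.1   80.   -83.8]
```

View pics/w12.png

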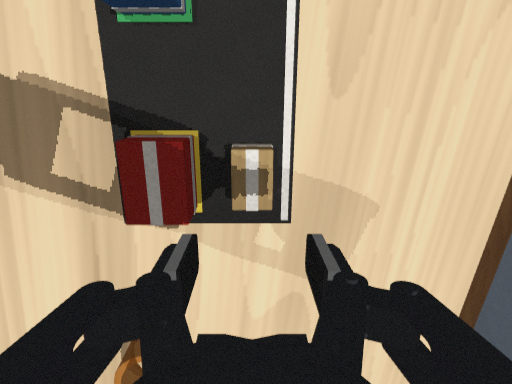

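Brown box (252,178) is behind red (157,180), centre (689.6,-125): 90 mm behind, square. Now the filter.

```bash
python3 -m inch '[[0,0,-0.017,0,0,6.3],[0.02,-0.018,0,0,0,0],[0.04,-0.0365,0,0,0,0],[0.048,-0.044,0,0,0,0],[0.048,-0.044,0,0,0,0],[0.048,-0.044,0,0,0,0],[0.048,-0.044,0,0,0,0],[0.036,-0.033,0,0,0,0],[0,0,0,0,0,0],[0,0,0,0,0,0],[0,0,0,0,0,0]]' 100; python3 plan.py 425.6 164.8 45 0;  python3 top.py wrist 426 165 85 w13
```

```text
time: 25.45
tcp_pos: [433.2, 156.2, 198.3]
tcp_rot: [-0.0, 0.708, 0.706, -0.001]
wrist_force: [-0.1, -0.3, 0.3]
gripper_width: 0.996
t 25.45 tcp [433.2 156.2 198.3] F [-0.1 -0.3  0.3] open mm 84.7 jaw yaw -0.1
turn deg [-0.1  0.  -0.1] then shift m [ 0.0086 -0.0076  0.1533]
n 2935 z 83.8 plane [426.  162.7  53.4  53.5  89.9] depth [425.8 161.1  54.7  54.8  88.5]
```

View pics/w13.png

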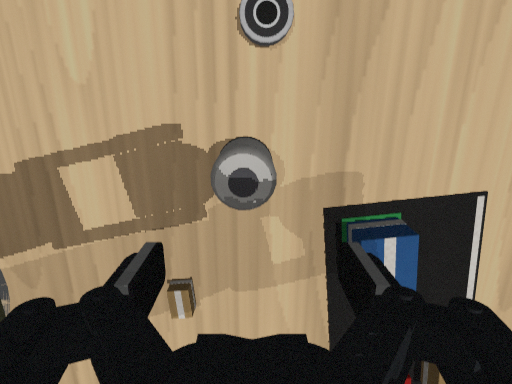

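The filter stands at (243,178), i.e. about (426,163.5). Down and grip.

```bash
python3 -m inch '[[0.007,-0.0075,0.02,0,0,0],[0,0,0.035,0,0,0],[0,0,0.04,0,0,0],[0,0,0.035,0,0,0],[0,0,0.018,0,0,0],[0,0,0.005,0,0,0],[0,0,0,0,0,0]]'
python3 -m inch '[[0,0,0,0,0,0],[0,0,0,0,0,0],[0,0,0,0,0,0],[0,0,0,0,0,0],[0,0,0,0,0,0],[0,0,0,0,0,0]]' 0 50
python3 -m inch '[[0,0,-0.01,0,0,0],[0,0,-0.025,0,0,0],[0,0,-0.04,0,0,0],[0,0,-0.04,0,0,0],[0,0,-0.03,0,0,0],[0,0,-0.01,0,0,0],[0,0,0,0,0,0],[0,0,0,0,0,0]]'; python3 plan.py 589.0 -39.9 200 6.3;  python3 top.py wrist 426 163 240 w14;python3 - <<'E'
from h import *
snap("side","s14")
E
```

```text
time: 26.38
tcp_pos: [424.9, 163.9, 45.4]
tcp_rot: [-0.0, 0.707, 0.707, -0.0]
wrist_force: [-0.7, -0.7, -0.2]
gripper_width: 0.995
time: 27.12
tcp_pos: [426.1, 164.2, 47.2]
tcp_rot: [0.0, 0.707, 0.707, 0.001]
wrist_force: [-1.6, -0.2, 6.5]
gripper_width: 0.683
time: 28.12
tcp_pos: [424.2, 163.7, 198.8]
tcp_rot: [-0.001, 0.707, 0.707, -0.001]
wrist_force: [0.5, 0.0, -2.8]
gripper_width: 0.689
t 28.12 tcp [424.2 163.7 198.8] F [ 0.5  0.  -2.8] open mm 58.6 jaw yaw -0.0
turn deg [-0.2  0.  -6.3] then shift m [-0.2204  0.1414 -0.0012]
n 9988 z 235.6 plane [424.7 168.8  41.6  47.8  -3.7] depth [424.8 164.8  43.   51.3  -4. ]
```

View pics/w14.png

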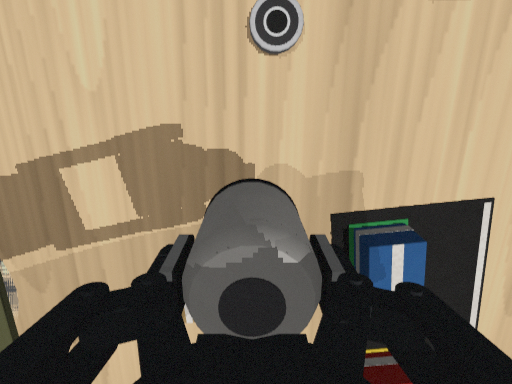

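View pics/s14.png

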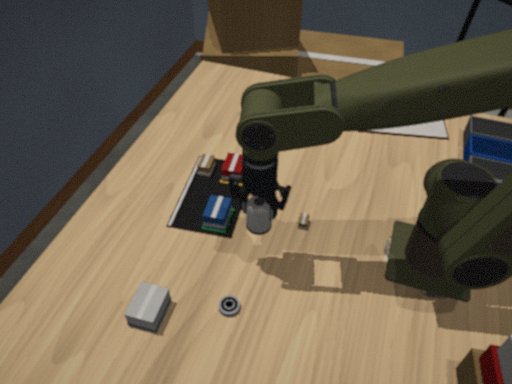

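The filter is held upright in the jaws (251,270). Carry to the mat's origin.

```bash
python3 -m inch '[[0,0,0,0,0,-6.3],[-0.02,0.013,0,0,0,0],[-0.034,0.022,0,0,0,0],[-0.038,0.024,0,0,0,0],[-0.038,0.024,0,0,0,0],[-0.038,0.024,0,0,0,0],[-0.034,0.022,0,0,0,0],[-0.018,0.012,0,0,0,0],[0,0,0,0,0,0],[0,0,0,0,0,0],[0,0,0,0,0,0]]'; python3 plan.py 589 -39.9 52 6.3;  python3 - <<'E'
from h import *
snap("wrist","w15")
E
```

```text
time: 29.6
tcp_pos: [588.9, -38.3, 200.7]
tcp_rot: [-0.0, 0.667, 0.745, -0.0]
wrist_force: [-0.7, -0.4, -2.9]
gripper_width: 0.684
t 29.6 tcp [588.9 -38.3 200.7] F [-0.7 -0.4 -2.9] open mm 58.1 jaw yaw 6.3
turn deg [-0. -0.  0.] then shift m [-0.0016 -0.      0.1487]
```

View pics/w15.png

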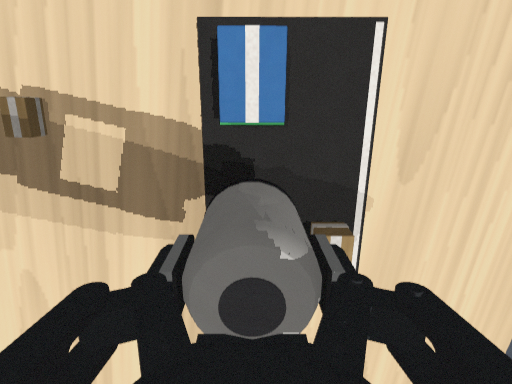

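The filter is in line with the blue carton (252,75), with nothing near the fingers. Lowering.

```bash
python3 -m inch '[[-0.001,0,0.02,0,0,0],[0,0,0.035,0,0,0],[0,0,0.04,0,0,0],[0,0,0.03,0,0,0],[0,0,0.015,0,0,0],[0,0,0.006,0,0,0],[0,0,0,0,0,0],[0,0,0,0,0,0],[0,0,0,0,0,0]]'; python3 plan.py 589 -39.9 51 6.3
```

```text
time: 30.78
tcp_pos: [590.4, -40.5, 56.1]
tcp_rot: [0.001, 0.667, 0.745, 0.001]
wrist_force: [-0.6, 0.3, -2.8]
gripper_width: 0.685
t 30.77 tcp [590.4 -40.5  56.1] F [-0.6  0.3 -2.8] open mm 58.2 jaw yaw 6.3
turn deg [ 0.1  0.  -0. ] then shift m [ 0.0007 -0.0014  0.0051]
```

```bash
python3 -m inch '[[0.001,-0.001,0.003,0,0,0],[0,0,0.002,0,0,0],[0,0,0,0,0,0],[0,0,0,0,0,0]]'; python3 plan.py 589 -39.9 50 6.3
```

```text
time: 31.28
tcp_pos: [588.5, -39.4, 50.3]
tcp_rot: [-0.0, 0.667, 0.745, -0.0]
wrist_force: [-4.2, -0.4, 3.8]
gripper_width: 0.685
t 31.27 tcp [588.5 -39.4  50.3] F [-4.2 -0.4  3.8] open mm 58.3 jaw yaw 6.3
turn deg [-0. -0. -0.] then shift m [-0.0005  0.0005  0.0003]
```

Contact with the mat. Release and rise.

```bash
python3 -m inch '[[0,0,0,0,0,0],[0,0,0,0,0,0],[0,0,0,0,0,0],[0,0,0,0,0,0]]' 100
python3 -m inch '[[0,0,-0.02,0,0,0],[0,0,-0.04,0,0,0],[0,0,-0.05,0,0,0],[0,0,-0.04,0,0,0],[0,0,0,0,0,0],[0,0,0,0,0,0]]'; python3 plan.py 446.9 309.5 150 0; python3 top.py wrist 589 -40 88 w16;python3 top.py wrist 579 55 55
```

```text
time: 31.78
tcp_pos: [588.6, -39.5, 49.8]
tcp_rot: [0.0, 0.667, 0.745, 0.0]
wrist_force: [0.2, -0.7, 0.6]
gripper_width: 1.003
time: 32.52
tcp_pos: [588.3, -39.4, 200.4]
tcp_rot: [0.0, 0.667, 0.745, 0.0]
wrist_force: [0.2, 0.2, -0.4]
gripper_width: 1.001
t 32.52 tcp [588.3 -39.4 200.4] F [ 0.2  0.2 -0.4] open mm 85.1 jaw yaw 6.3
turn deg [0.  0.  6.3] then shift m [ 0.3489 -0.1414  0.0504]
n 2865 z 86.8 plane [588.7 -41.2  53.1  53.4 -83.7] depth [588.6 -42.7  54.7  54.8  74.5]
n 6692 z 56.0 plane [578.8  53.9  59.9  79.3 -83.7] depth [578.8  54.1  60.1  79.7 -83.7]
```

View pics/w16.png

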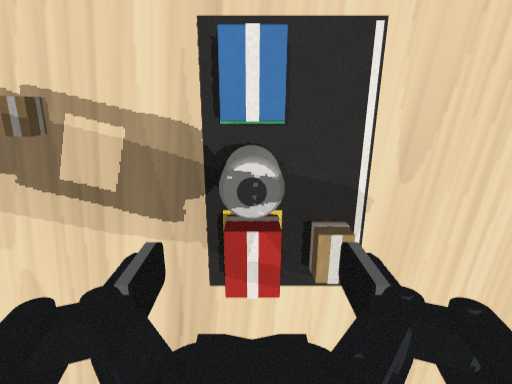

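Filter (252,180) stands upright at about (588.7,-41.5). Now the bearing.

```bash
python3 -m inch '[[0,0,0,0,0,6.3],[0.025,-0.01,0,0,0,0],[0.045,-0.018,0,0,0,0],[0.05,-0.02,0.01,0,0,0],[0.05,-0.02,0.01,0,0,0],[0.05,-0.02,0.01,0,0,0],[0.05,-0.02,0.01,0,0,0],[0.045,-0.018,0.01,0,0,0],[0.034,-0.015,0,0,0,0],[0,0,0,0,0,0],[0,0,0,0,0,0],[0,0,0,0,0,0]]' 100; python3 plan.py 446.9 309.5 11 0;  python3 top.py wrist 447 309 18 w17
```

```text
time: 34.12
tcp_pos: [448.0, 308.7, 149.4]
tcp_rot: [0.0, 0.708, 0.706, -0.0]
wrist_force: [0.3, 0.5, -0.3]
gripper_width: 1.001
t 34.12 tcp [448.  308.7 149.4] F [ 0.3  0.5 -0.3] open mm 85.1 jaw yaw -0.1
turn deg [-0.   0.  -0.1] then shift m [ 0.0008 -0.0011  0.1384]
n 2351 z 19.3 plane [ 4.472e+02  3.071e+02  5.100e+01  5.110e+01 -1.000e-01] depth [447.3 306.8  50.8  50.8  59. ]
```

View pics/w17.png

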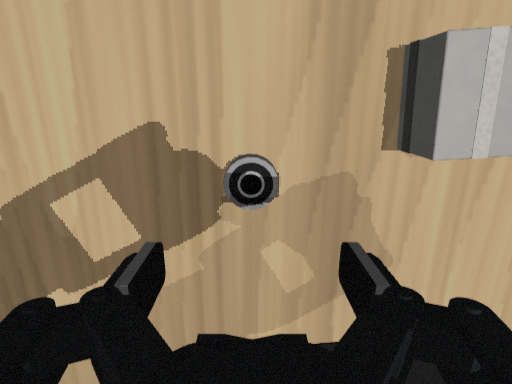

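Bearing at (251,183), i.e. (447,308); the white carton is well clear. Down and grip.

```bash
python3 -m inch '[[-0.0005,-0.001,0.02,0,0,0],[0,0,0.035,0,0,0],[0,0,0.035,0,0,0],[0,0,0.03,0,0,0],[0,0,0.013,0,0,0],[0,0,0.004,0,0,0],[0,0,0,0,0,0]]' 80
python3 -m inch '[[0,0,0,0,0,0],[0,0,0,0,0,0],[0,0,0,0,0,0],[0,0,0,0,0,0],[0,0,0,0,0,0],[0,0,0,0,0,0]]' 0 40
python3 -m inch '[[0,0,-0.01,0,0,0],[0,0,-0.025,0,0,0],[0,0,-0.04,0,0,0],[0,0,-0.04,0,0,0],[0,0,-0.04,0,0,0],[0,0,-0.03,0,0,0],[0,0,-0.01,0,0,0],[0,0,0,0,0,0],[0,0,0,0,0,0]]'; python3 plan.py 578.7 54.5 205 6.3;  python3 top.py wrist 447 308 213 w18
```

```text
time: 35.05
tcp_pos: [447.3, 309.4, 13.4]
tcp_rot: [0.0, 0.707, 0.707, 0.001]
wrist_force: [0.3, -0.2, 0.5]
gripper_width: 0.801
time: 35.8
tcp_pos: [447.9, 309.9, 14.6]
tcp_rot: [0.0, 0.707, 0.707, 0.001]
wrist_force: [0.1, 0.3, 5.4]
gripper_width: 0.578
time: 36.92
tcp_pos: [445.7, 308.6, 205.6]
tcp_rot: [-0.001, 0.707, 0.707, -0.002]
wrist_force: [-0.3, 0.6, -2.5]
gripper_width: 0.578
t 36.92 tcp [445.7 308.6 205.6] F [-0.3  0.6 -2.5] open mm 49.1 jaw yaw -0.0
turn deg [-0.2  0.1 -6.3] then shift m [-0.2672  0.1043  0.0006]
n 8520 z 210.4 plane [447.2 309.6  56.2  63.8  38.1] depth [443.3 310.6  56.   61.1 -37.6]
```

View pics/w18.png

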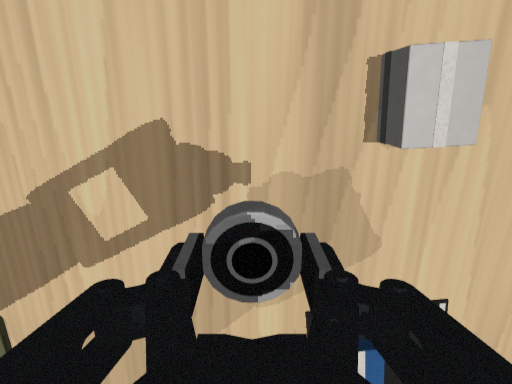

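Bearing is held flat, dark face up, centred at (252,252). The 49 mm opening reads small against 52, so I'll check where it sits in the jaws.

Run:
```python
from h import *
c=snap("wrist"); X=cloud(c); s=r.get_state()
m=(abs(X[:,:,0]-447)<30)&(abs(X[:,:,1]-309)<40)&(X[:,:,2]>195)&(X[:,:,2]<215)
v,u=np.nonzero(m); print(u.min(),u.max(),v.min(),v.max())
# bore/dark ring: outline of the dark disc
g=cv2.cvtColor(c["pixels"],cv2.COLOR_RGB2GRAY); 
cr=cv2.HoughCircles(cv2.medianBlur(g,3),cv2.HOUGH_GRADIENT,1,200,param1=80,param2=20,minRadius=42,maxRadius=54)
print(cr)
P=plane(c,[[252,260]],209); print(P,s["tcp_pos"])
z=X[240:275,225:280,2]; print(np.percentile(X[285:298,240:265,2],[10,50,90]),np.percentile(X[205:215,240:265,2],[10,50,90]))
for a,b in [((252,261),209)]: pass
if cr is not None: print(plane(c,[cr[0][0][:2]],209))
```

```text
190 317 201 302
[[[251.5 250.5  50.1]]]
[[446.18203662 305.18537931 209.        ]] [445.82321799 308.67037723 205.77024155]
[209.74556003 210.42713143 211.19858091] [200.82280797 206.67842739 209.71377953]
[[445.93581381 310.46253801 209.        ]]
```

Centred within 2–3 mm of the TCP and level. Carry it to blue's top.

```bash
python3 -m inch '[[0,0,0,0,0,-6.3],[-0.02,0.008,0,0,0,0],[-0.035,0.0135,0,0,0,0],[-0.045,0.0175,0,0,0,0],[-0.045,0.0175,0,0,0,0],[-0.045,0.0175,0,0,0,0],[-0.04,0.0156,0,0,0,0],[-0.025,0.01,0,0,0,0],[-0.012,0.0045,0,0,0,0],[0,0,0,0,0,0],[0,0,0,0,0,0],[0,0,0,0,0,0]]'; python3 plan.py 578.7 55 76 6.3;  python3 - <<'E'
from h import *
snap("wrist","w19")
E
```

```text
time: 38.52
tcp_pos: [578.9, 56.1, 207.8]
tcp_rot: [-0.0, 0.667, 0.745, 0.0]
wrist_force: [-0.2, -0.8, -1.2]
gripper_width: 0.578
t 38.52 tcp [578.9  56.1 207.8] F [-0.2 -0.8 -1.2] open mm 49.1 jaw yaw 6.3
turn deg [-0. -0.  0.] then shift m [-0.001  -0.0003  0.1318]
```

View pics/w19.png

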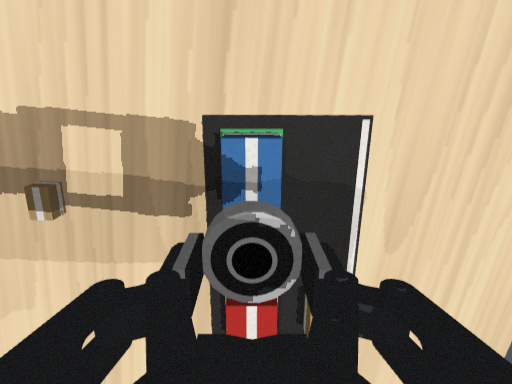

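The bearing hangs over the blue carton, in line with its tape (u≈252). Lowering, gently at the end.

```bash
python3 -m inch '[[-0.001,0,0.02,0,0,0],[0,0,0.035,0,0,0],[0,0,0.035,0,0,0],[0,0,0.025,0,0,0],[0,0,0.012,0,0,0],[0,0,0.004,0,0,0],[0,0,0,0,0,0],[0,0,0,0,0,0],[0,0,0,0,0,0]]'; python3 plan.py 578.7 55 71 6.3
```

```text
time: 39.7
tcp_pos: [580.1, 54.1, 77.9]
tcp_rot: [0.001, 0.667, 0.745, 0.001]
wrist_force: [0.7, -0.2, -1.7]
gripper_width: 0.575
t 39.7 tcp [580.1  54.1  77.9] F [ 0.7 -0.2 -1.7] open mm 48.8 jaw yaw 6.3
turn deg [ 0.1  0.  -0. ] then shift m [ 0.001  -0.0013  0.0069]
```

```bash
python3 -m inch '[[0.0005,-0.001,0.003,0,0,0],[0,0,0.002,0,0,0],[0,0,0.0015,0,0,0],[0,0,0,0,0,0],[0,0,0,0,0,0]]'; python3 plan.py 578.7 55 70 6.3
```

```text
time: 40.33
tcp_pos: [578.4, 54.5, 70.3]
tcp_rot: [0.0, 0.667, 0.745, -0.0]
wrist_force: [0.9, -0.2, -1.4]
gripper_width: 0.576
t 40.33 tcp [578.4  54.5  70.3] F [ 0.9 -0.2 -1.4] open mm 49.0 jaw yaw 6.3
turn deg [-0.  0. -0.] then shift m [0.0005 0.0004 0.0003]
```

```bash
python3 -m inch '[[0,0,0.001,0,0,0],[0,0,0,0,0,0],[0,0,0,0,0,0]]'; python3 -m inch '[[0,0,0.001,0,0,0],[0,0,0,0,0,0],[0,0,0,0,0,0]]'
```

```text
time: 40.7
tcp_pos: [578.6, 54.5, 69.7]
tcp_rot: [0.0, 0.667, 0.745, 0.0]
wrist_force: [0.3, 0.0, 1.1]
gripper_width: 0.578
time: 41.08
tcp_pos: [578.7, 54.5, 69.6]
tcp_rot: [0.0, 0.667, 0.745, 0.0]
wrist_force: [-3.4, -0.2, 5.7]
gripper_width: 0.577
```

Contact at about 6 N. Release to 85% (tips swing up), then rise.

```bash
python3 -m inch '[[0,0,0,0,0,0],[0,0,0,0,0,0],[0,0,0,0,0,0],[0,0,0,0,0,0]]' 85
python3 -m inch '[[0,0,-0.01,0,0,0],[0,0,-0.03,0,0,0],[0,0,-0.05,0,0,0],[0,0,-0.05,0,0,0],[0,0,0,0,0,0],[0,0,0,0,0,0]]'; python3 top.py wrist 579 55 73 w20;python3 top.py wrist 579 55 55
```

```text
time: 41.58
tcp_pos: [578.3, 54.5, 68.1]
tcp_rot: [-0.0, 0.667, 0.745, -0.0]
wrist_force: [0.0, -0.4, 0.7]
gripper_width: 0.854
time: 42.32
tcp_pos: [578.2, 54.5, 208.6]
tcp_rot: [0.0, 0.667, 0.745, 0.0]
wrist_force: [0.2, -0.1, -0.0]
gripper_width: 0.849
n 2299 z 74.3 plane [579.2  51.9  51.   51.8 -83.7] depth [579.1  51.7  50.8  51.  -21.3]
n 2417 z 56.0 plane [578.9  53.6  59.9  80.9 -83.7] depth [578.9  53.6  60.1  80.5 -83.7]
```

View pics/w20.png

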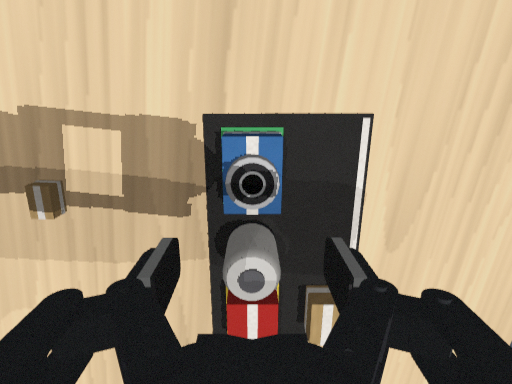

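Bearing (252,183) lies flat on blue, about 2 mm off centre. Move the arm aside for a last look from the top and side cameras.

```bash
python3 -m inch '[[0,0,-0.03,0,0,0],[0.03,-0.03,0,0,0,0],[0.045,-0.04,0,0,0,0],[0.045,-0.04,0,0,0,0],[0.045,-0.04,0,0,0,0],[0.045,-0.03,0,0,0,0],[0.045,0,0,0,0,0],[0.03,0,0,0,0,0],[0,0,0,0,0,0],[0,0,0,0,0,0]]'
python3 top.py top 579 55 73 t21;python3 top.py top 579 55 55; python3 top.py top 600 -134 55; python3 top.py top 689 -125 43;python3 top.py top 589 -40 88;python3 top.py top 597 -383 45;python3 top.py top 617 386 60
python3 top.py side 579 55 73 s21;python3 top.py side 600 -134 55; python3 top.py side 689 -125 43;python3 top.py side 589 -40 88;python3 top.py side 597 -383 45;python3 top.py side 617 386 60
python3 - <<'E'
from h import *
for n in ("top","side"):
    c=snap(n); hsv=cv2.cvtColor(c["pixels"],cv2.COLOR_RGB2HSV); X=cloud(c)
    print(n,"mat dark",rect(plane(c,np.argwhere(biggest((hsv[:,:,2]<35)&(abs(X[:,:,0]-630)<120)&(abs(X[:,:,1]+40)<175)))[:,::-1],3)))
E
```

```text
time: 43.68
tcp_pos: [367.9, 317.4, 237.0]
tcp_rot: [-0.0, 0.667, 0.745, -0.001]
wrist_force: [-0.7, 0.1, 0.0]
gripper_width: 0.849
n 195 z 73.2 plane [577.4  55.2  47.9  49.7  -1.1] depth [578.5  55.2  48.1  49.8  -0.6]
n 238 z 55.5 plane [577.7  56.9  62.3  79.8 -84. ] depth [578.2  56.9  62.1  79.6 -83.8]
n 417 z 55.7 plane [ 599.2 -131.6   61.8   80.8  -83. ] depth [ 600.  -132.    60.9   80.9  -83.2]
n 205 z 43.2 plane [ 688.  -121.3   43.6   59.9  -85.9] depth [ 689.4 -121.4   42.    59.8  -86. ]
n 217 z 86.1 plane [585.6 -40.5  52.7  53.9  88.6] depth [587.  -40.5  53.8  54.6 -87.4]
n 219 z 44.5 plane [ 597.3 -384.4   88.3   88.9   88.6] depth [ 597.8 -384.1   86.6   90.7  -24.5]
n 567 z 60.7 plane [616.5 385.3  72.6  91.9 -86.4] depth [617.5 386.5  72.1  91.9 -86.4]
n 235 z 74.0 plane [577.8  57.1  49.4  56.6 -68.7] depth [578.6  54.7  49.2  51.2 -67. ]
n 257 z 55.9 plane [ 599.8 -128.2   59.3   86.5  -82.9] depth [ 599.5 -129.9   59.8   80.   -84.4]
n 197 z 43.8 plane [ 687.7 -118.6   42.7   68.7  -83.4] depth [ 688.4 -119.    41.    65.   -85.1]
n 208 z 86.9 plane [585.9 -32.7  53.1  57.6 -35.4] depth [587.1 -37.4  52.7  54.7  -1.2]
n 68 z 45.1 plane [ 618.2 -404.6   32.2   81.3   46.2] depth [ 617.  -404.5   37.6   78.4   44.6]
n 1144 z 60.9 plane [616.3 387.5  72.9  93.7 -86.8] depth [617.3 386.8  72.8  91.7 -85.6]
top mat dark [623.1 -36.  178.9 306.9 -83.8]
side mat dark [673.4 -21.2 109.8 300.3 -73.7]
```

View pics/t21.png

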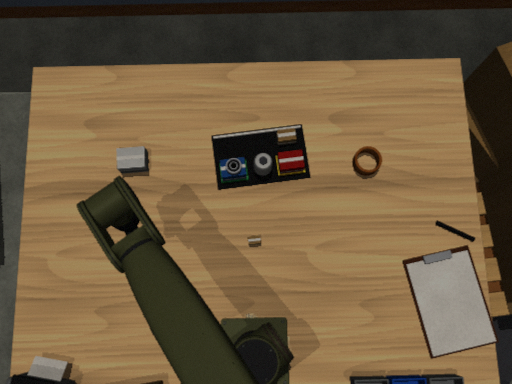

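View pics/s21.png

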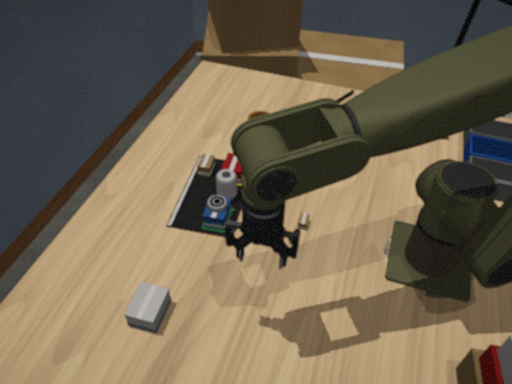

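Both views show everything in place: blue with the bearing at (233,168), filter (262,163), red (291,162), and brown box (287,136) by the stripe. The tape roll and white carton are unmoved. Handing in.

```bash
python3 -c "
from rig import r
print(r.get_state()['time'],r.get_state()['wrist_force']); print(r.finish_job())"
```

```text
44.425 [-0.57541023 -0.26746953 -0.01902373]
the job is handed in; nothing more can be done
None
```

I laid out the whole order on the mat and handed the job in at 44.4 s of the 128 s allowed; no verdict was reported.

| Item | Where it should be | Last check |
|---|---|---|
| Blue carton | middle of the green pad | about 2 mm off, within about 0.5° of square |
| Red carton | middle of the yellow pad | about 3 mm off or less, within about 0.5° of square |
| Oil filter | mat origin, midway between the cartons | upright, within 3 mm |
| Bearing | middle of blue's top | flat, about 2 mm off centre, top about 18 mm above the carton |
| Larger brown box | behind the red carton | centres about 90 mm apart (about 4 cm gap), about 1–3 mm sideways |

- **Bystanders:** the tape roll and white carton measured within about 2 mm of where they started. The smaller brown box was not touched. At hand-in the arm was clear of everything and the wrist force was about zero.
- **Where the checks disagreed:** the wrist camera read 2–4 mm lower in y than the top camera. Side-camera readings in the last look were up to about 7 mm off the others, because the arm partly hid the row. For the tape roll it saw only part of the ring, so I relied on the top view there. The gripper read 49 mm on the 52 mm bearing, but the pictures showed the bearing centred and level in the jaws.

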